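# Load the slide scanner

## Robot

A 7-joint arm with a two-finger parallel gripper is mounted at the origin on the work surface. World frame = base frame: x ahead of the robot, y to its left, z up, the work surface at z = 0. Lengths are in m, angles in rad, forces in N, time in s.
With the tool pointing down it reaches from about 0.35 to 0.9 m from the base axis. Payload 8.1 kg.
Tool frame: the origin (TCP) lies on the centre line of the jaws, within the pads' length; the fingertips stand 22 mm ahead of it and the grasp point (between the pads) lies 3 mm ahead of it; z points along the fingers, y is the line along which they close (so a half turn about z gives the same grasp; the last joint's range is limited). The gripper opens to 85 mm and grips with 20 to 120 N. Pads are 22 mm wide; open, the fingers measure 114 mm over their backs; the gripper's body (76 mm by 85 mm) begins 54 mm behind the grasp point. The pads swing forward as they close: fully open they stand 13 mm farther back than shut.
Start: joints at [1.137, 0.434, 0.025, 1.573, -0.012, 1.134, -0.075], TCP at [0.203, -0.591, 0.253] pointing down, gripper open.
Joint ranges: [-2.62, 2.62], [-0.44, 2.09], [-1.27, 1.32], [0.08, 2.57], [-1.32, 4.46], [0.12, 2], [-2.74, 2.74]. Speed limits (rad/s): [2.22, 2.22, 3.01, 3.01, 3.14, 3.14, 3.14].

## Interface

Orientations are given as a 3x3 rotation matrix whose columns are the frame's x, y, z axes.
In Python, from workcell import env gives the robot as it stands.
- The arm moves only by the tool send_rows, never from a script. Its argument "rows" is a list of rows, each a list of 7 numbers: the turn, a rotation vector about the world's x, y, z in degrees, then the shift along the world's x, y, z in mm, then the closure in counts, from 0 (fully open) to 255 (shut). A call has 1 to 20 rows; each row is the pose to reach, as a shift and turn from the pose commanded when the call began; what a row does not reach only later rows make up. A row lasts 1/12 s, in which the tool goes at most 41.7 mm and 7.16 degrees, less where a joint would pass 70% of its speed; a pose out of reach is approached as far as the arm can. A call with a gripper value outside its range is refused whole. The fingers move at their own pace and stop on an object; "grip_force" is the grip in N (left out, the last holds). Time passes only in rows, so rows that repeat a pose let the fingers close. It gives the time, the measured TCP pose, the force, the opening and the grip force at its end, in the units of the state.
- env.observe(): the state, without advancing time (a new reading comes with each control period).
- env.snapshot(name): name is "scene" or "top"; returns the picture (384x512x3 uint8, blue, green, red); there is no depth.
- env.calibration(name): a dict with "intrinsics" (3x3 intrinsics, pixels), "R" (3x3) and "t" (3): a world point X has camera coordinates R X + t. Camera axes: x right, y down, z forward; pixel columns grow to the right and rows downward; lengths in m; the calibration is good to about 2 mm. A picture is of the moment at which its call begins. calibration takes no time and is no camera call.
- env.close_job(): hands the job in; it is judged then, once.
Trained networks look in the newest picture that a camera, given by its name, has taken for a name from the list of things; names that differ only in an ending like _2 or _b are one class to them, and where a whole thing is asked for, a point or a joint stands for the part that bears it (a point fixed in the world has none). Each returns a list of dicts, best first, with "confidence" (0 to 1); they miss things now and then, are a little off and sometimes report something else, mostly with a low value. They report only what shows in the picture. A call takes as long as a camera call.
- env.masks_of(target, camera): "mask" (384x512 bool, what is visible of it) and "box" ([centre column, centre row, width, height] in pixels, round what is visible of it).
- env.spot_point(target, camera): "pixel" ([row, column] in pixels: a listed point, or the origin of a listed thing).
The state is a dict: "t": time; "joint_positions": joint angles; "qd": joint speeds; "joint_torque": joint torques, N m; "eef_pos": TCP position; "tcp_rot": TCP orientation; "force": force on the tool from outside, world axes, zero at the start; "moment": the same for the moment, N m; "width": finger opening in m; "gripper_force": force on a finger pad.
Only numpy, scipy, OpenCV 4.12 (cv2) and the standard library are available. Lean on these libraries where they do the work, as an engineer would, in place of code of your own. Each camera call takes 0.05 s, during which the arm holds its last target. There are 200 camera calls.

## Task

Seat the slide cassette flat in the pocket of the metal tray, then slide the loaded tray, tab towards you, into the guide slots under the scanner's bridge until it meets the back stop, and let go. Keep the tray and the cassette upright all the while and leave the other things on the bench where they are.

Things in the scene. Friction and masses are not known exactly. Their poses are not given: they have to be found in the camera images.
- cassette: Slide cassette: grey block, mm: 80 (x) x 60 (y) x 16 high with rows of glass slide edges in its top, and a steel carrying rib along x on its middle, 50 long, 14 thick (y), from 16 to 44 above the underside. Its lowest 3 mm are drawn in 2 mm all round. Total height 44. 130 g. Origin: centre of the underside; z up. Same after a half turn.
- cassette_rib (a point): Point in the middle of the cassette's rib, 37 mm above its underside (a good grip height, fingers closing along the cassette's y). Axes as the cassette's.
- tray: Aluminium tray (200 g), mm: plate 120 (x) x 118 (y) x 4; pocket frame in its middle, walls 4 thick, 8 high above the plate; upright front panel x -60 to -56, 100 wide, 34 high; black finger tab beyond the panel, x -60 to -102, 16 wide (y), 12 to 34 above the underside. Origin: centre of the plate's underside; x points away from the tab, z up. Starts on the bench.
- tray_pocket (a point): Centre of the floor of the tray's pocket, on the plate's top, 4 mm above the tray's underside. The pocket is 86 (x) x 66 (y) mm inside, its walls 8 mm high. Axes as the tray's.
- tray_tab (a point): Point in the middle of the tray's finger tab where it is best gripped (fingers closing along the tray's y): 28 mm out from the front panel, 24 mm above the underside. Axes as the tray's.
- dock: Fixed slide scanner dock (place varies), mm: plate 150 x 190, its top (deck) 20 above the bench, mouth facing its -x. Guide walls' inner faces at y +-62. At x -5 to 65 lips over the walls reach in to y +-56, 18 above the deck: the tray's plate slides in below them. Back stop: face at x = 60, 24 high. Origin: on the bench under the centre of the tray's home; x inwards, z up.
- dock_mouth (a point): Middle of the deck's front edge (dock x = -70 mm, 20 mm above the bench). From here to x = -15 the guide walls flare out, to about y +-71 at the front. Axes as the dock's.
- dock_bridge (a point): Middle of the lower front edge of the white bridge (scanner head) over the mouth, dock x = -78 mm, 92 above the bench. Bridge: x -78 to 10, 190 wide, 80 high, legs at y +-79 to +-95, x -65 to 10. With the tray home, the tab's grip point is 10 in front of this face and 48 below it: the gripper must lean back, its body away from the dock, by 35 to 45 degrees.
- dock_home (a point): Point on the deck where the tray's origin lies when the tray is home (rear edge against the back stop). Axes as the dock's.
- slide_box: Bystander: closed white plastic slide box without rib, 86 x 71 x 29 mm high. It may have changed places with the cassette. Origin: centre of the underside.
- bottle_a: Bystander: white reagent jar, 60 mm across, 130 mm high. Origin: centre of the underside.
- bottle_b: Bystander: amber bottle, 56 mm across, 150 mm high. Origin: centre of the underside.
- pot: Bystander: specimen pot, 60 mm across, 70 mm high. Origin: centre of the underside.
- petri: Bystander: flat clear dish, 90 mm across, 14 mm high. Origin: centre of the underside.
- forceps: Bystander: steel forceps lying flat, 115 mm long, 6 mm high. Origin: middle of the underside.

How it is judged:
By the outcome, as a careful person would: the job done as asked, in the order asked, and still so for the second after the job is handed in, with the robot touching nothing.
It also fails if it takes over 64 s, if anything falls off the work surface, if the arm or the gripper's body presses on something with over 40 N, if the wrist force passes 120 N, or if a joint passes its speed limit or range.

## Working session

There is one attempt and no reset: what is moved stays moved. The work goes in short steps, Python scripts to look and compute and a tool call to move; the robot and the scene stay as the last step left them, time stands still between calls to the robot, and variables do not carry over. Pictures are saved under pics/ and viewed, at most 11 in all, crops included, and the job is handed in when it is done.

Besides the shell and the picture viewer there is one more tool, called after "Request:" as a command line: name --pt "numbers of a row" for each row, then --argument value for the rest. send_rows: Moves the arm, as the interface text tells. Its arguments: {"type":"object","properties":{"rows":{"type":"array"},"grip_force":{"type":"number"}},"required":["rows"]}

```bash
mkdir -p pics
cat > h.py <<'E'
import numpy as np, cv2
from workcell import env
def ray(cam,px):
    c=env.calibration(cam);K=np.array(c["intrinsics"]);R=np.array(c["R"]);t=np.array(c["t"])
    d=R.T@np.linalg.inv(K)@np.array([px[1],px[0],1.]);return -R.T@t,d
def at_z(cam,px,z):
    o,d=ray(cam,px);return o+d*(z-o[2])/d[2]
def proj(cam,X):
    c=env.calibration(cam);p=np.array(c["intrinsics"])@(np.array(c["R"])@np.array(X)+np.array(c["t"]));return p[1]/p[2],p[0]/p[2]
E
python3 - <<'E'
from h import *
for c in("scene","top"):
    im=env.snapshot(c);cv2.imwrite(f"pics/{c}0.png",im)
    o,_=ray(c,(0,0));print(c,o.round(3))
Z=dict(cassette=0,cassette_rib=.037,tray=0,tray_pocket=.004,tray_tab=.024,dock=0,dock_mouth=.02,dock_bridge=.092,dock_home=.02,slide_box=0,bottle_a=0,pot=0,petri=0,forceps=0)
for n,z in Z.items():
  for c in("scene","top"):
    for r in env.spot_point(n,c)[:2]: print(n,c,np.round(r["pixel"],1),round(r["confidence"],2),(1000*at_z(c,r["pixel"],z)).round())
print(env.observe()["tcp_rot"],env.observe()["t"])
E
```

```text
scene [ 1.116 -0.067  0.801]
top [0.429 0.038 1.404]
cassette scene [149.7 340.7] 0.68 [400. 308.  -0.]
cassette top [251.5 161.7] 0.93 [397. 306.   0.]
cassette_rib scene [143.9 348.2] 0.88 [414. 320.  37.]
cassette_rib top [250.7 157.3] 0.83 [401. 312.  37.]
tray scene [215.1 135.4] 0.65 [ 545. -305.    0.]
tray top [199.1 351.5] 0.79 [ 555. -301.    0.]
tray_pocket scene [219.  133.8] 0.56 [ 560. -307.    4.]
tray_pocket scene [277.3 279.8] 0.15 [781.  41.   4.]
tray_pocket top [199.2 351.9] 0.66 [ 554. -301.    4.]
tray_tab scene [185.6 150.4] 0.71 [ 470. -262.   24.]
tray_tab top [221.9 343.6] 0.66 [ 481. -268.   24.]
dock scene [277.8 274.7] 0.84 [779.  29.   0.]
dock top [132.3 246.1] 0.56 [778.  34.   0.]
dock_mouth top [154.8 246.6] 0.92 [700.  33.  20.]
dock_bridge scene [218.4 407.3] 0.37 [722. 354.  92.]
dock_bridge top [150.6 243.9] 0.56 [699.  42.  92.]
dock_bridge top [199.6 351.1] 0.2 [ 545. -278.   92.]
slide_box scene [184.6 396.6] 0.96 [557. 425.   0.]
slide_box top [200.3 124.2] 0.6 [561. 426.   0.]
slide_box top [250.  155.5] 0.52 [402. 325.   0.]
bottle_a scene [220.8 404.1] 0.76 [676. 397.   0.]
bottle_a top [139.5 300.3] 0.92 [ 752. -142.    0.]
bottle_a top [164.3 136.4] 0.56 [677. 389.   0.]
pot scene [281.4 125. ] 0.93 [ 731. -320.    0.]
pot top [146.4 353.7] 0.89 [ 727. -315.    0.]
pot top [248.4 157.7] 0.16 [407. 318.   0.]
petri scene [158.9 277.9] 0.58 [407. 110.   0.]
petri top [250.6 221.6] 0.57 [397. 117.   0.]
forceps scene [165.8 226.2] 0.71 [410. -47.   0.]
forceps scene [278.1 280.1] 0.23 [781.  41.   0.]
forceps top [247.1 274.3] 0.58 [406. -50.   0.]
[[ 9.45822970e-01  3.24682783e-01  1.00095062e-05]
 [ 3.24682783e-01 -9.45822968e-01 -6.13684355e-05]
 [-1.04580536e-05  6.12935902e-05 -9.99999998e-01]] 1.5
```

View pics/scene0.png

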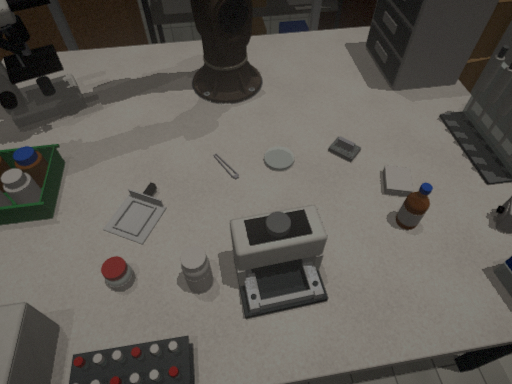

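View pics/top0.png

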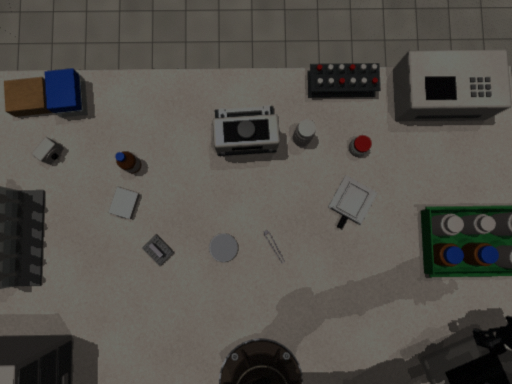

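Both views agree. The cassette with its rib is at top pixel (158,250), the slide box at (124,202), the tray at (352,200) with its tab towards (342,222), and the dock at (246,132), mouth towards the robot. Next I fit the yaws from the masks.

```bash
cat >> h.py <<'E'
from scipy.optimize import minimize
def box(x0,x1,y0,y1,z0,z1): return np.array([[x,y,z] for x in(x0,x1) for y in(y0,y1) for z in(z0,z1)])/1000.
M=dict(cassette=[box(-40,40,-30,30,0,16),box(-25,25,-7,7,16,44)],
 tray=[box(-60,60,-59,59,0,4),box(-47,47,-37,37,0,12),box(-60,-56,-50,50,0,34),box(-102,-60,-8,8,12,34)],
 dock=[box(-70,80,-95,95,0,20),box(-78,10,-95,95,92,172),box(-65,10,-95,-79,0,92),box(-65,10,79,95,0,92)])
S=4
def render(n,c,p,z=0):
    im=np.zeros((384*S,512*S),np.uint8);cs,sn=np.cos(p[2]),np.sin(p[2])
    for b in M[n]:
        w=np.c_[p[0]+b[:,0]*cs-b[:,1]*sn,p[1]+b[:,0]*sn+b[:,1]*cs,b[:,2]+z]
        q=np.array([[(u+.5)*S,(v+.5)*S] for v,u in(proj(c,X) for X in w)])
        cv2.fillConvexPoly(im,cv2.convexHull(np.round(q*16).astype(np.int32)),1,shift=4)
    return cv2.resize(im.astype(np.float32),(512,384),interpolation=cv2.INTER_AREA)
def fit(n,p0,cams=("scene","top"),z=0,verbose=True):
    ms={}
    for c in cams:
        for r in env.masks_of(n,c)[:3]:
            m=r["mask"];e=np.array(proj(c,[p0[0],p0[1],z+.02]));b=r["box"]
            if np.hypot(b[1]-e[0],b[0]-e[1])<25: ms[c]=m.astype(np.float32);break
    def cost(p,cs): return sum(np.abs(render(n,c,p,z)-ms[c]).sum()/ms[c].sum() for c in cs)
    out=[]
    for cs in [list(ms)]+([[c] for c in ms] if len(ms)>1 else []):
        best=min((minimize(cost,[p0[0],p0[1],p0[2]+d],args=(cs,),method="Nelder-Mead",options=dict(initial_simplex=np.array([p0[0],p0[1],p0[2]+d])+np.array([[0,0,0],[.008,0,0],[0,.008,0],[0,0,.12]]),xatol=1e-4,fatol=1e-4)) for d in(-.2,0,.2)),key=lambda r:r.fun)
        out.append(best.x)
        if verbose: print(n,cs,(best.x[:2]*1000).round(1),np.degrees(best.x[2]).round(1),round(best.fun,3))
    return out[0]
E
python3 - <<'E'
from h import *
fit("tray",[.553,-.302,-.45]);fit("dock",[.778,.033,0])
for y in(0.6,-.7,): fit("cassette",[.400,.308,y])
for c in("scene","top"):
  im=cv2.imread(f"pics/{c}0.png");
def crop(c,X,h=24):
  im=cv2.imread(f"pics/{c}0.png");r,k=map(int,proj(c,X));return cv2.resize(im[r-h:r+h,k-h:k+h],(380,380),interpolation=cv2.INTER_CUBIC)
cv2.imwrite("pics/cr.png",np.hstack([crop("top",[.4,.308,.02]),crop("scene",[.4,.308,.02])]))
E
```

```text
Traceback (most recent call last):
  File "h.py", line 32, in fit
    best=min((minimize(cost,[p0[0],p0[1],p0[2]+d],args=(cs,),method="Nelder-Mead",options=dict(initial_simplex=np.array([p0[0],p0[1],p0[2]+d])+np.array([[0,0,0],[.008,0,0],[0,.008,0],[0,0,.12]]),xatol=1e-4,fatol=1e-4)) for d in(-.2,0,.2)),key=lambda r:r.fun)
  File "h.py", line 32, in <genexpr>
    best=min((minimize(cost,[p0[0],p0[1],p0[2]+d],args=(cs,),method="Nelder-Mead",options=dict(initial_simplex=np.array([p0[0],p0[1],p0[2]+d])+np.array([[0,0,0],[.008,0,0],[0,.008,0],[0,0,.12]]),xatol=1e-4,fatol=1e-4)) for d in(-.2,0,.2)),key=lambda r:r.fun)
              ~~~~~~~~^^^^^^^^^^^^^^^^^^^^^^^^^^^^^^^^^^^^^^^^^^^^^^^^^^^^^^^^^^^^^^^^^^^^^^^^^^^^^^^^^^^^^^^^^^^^^^^^^^^^^^^^^^^^^^^^^^^^^^^^^^^^^^^^^^^^^^^^^^^^^^^^^^^^^^^^^^^^^^^^^^^^^^^^^^^^^^^^^^^^^^^^^^^^^^^^^^^^
  File "h.py", line 29, in cost
    def cost(p,cs): return sum(np.abs(render(n,c,p,z)-ms[c]).sum()/ms[c].sum() for c in cs)
                           ~~~^^^^^^^^^^^^^^^^^^^^^^^^^^^^^^^^^^^^^^^^^^^^^^^^^^^^^^^^^^^^^
  File "h.py", line 29, in <genexpr>
    def cost(p,cs): return sum(np.abs(render(n,c,p,z)-ms[c]).sum()/ms[c].sum() for c in cs)
                                      ~~~~~~^^^^^^^^^
  File "h.py", line 20, in render
    q=np.array([[(u+.5)*S,(v+.5)*S] for v,u in(proj(c,X) for X in w)])
                                              ^^^^^^^^^^^^^^^^^^^^^^
  File "h.py", line 20, in <genexpr>
    q=np.array([[(u+.5)*S,(v+.5)*S] for v,u in(proj(c,X) for X in w)])
                                               ~~~~^^^^^
  File "h.py", line 9, in proj
    c=env.calibration(cam);p=np.array(c["intrinsics"])@(np.array(c["R"])@np.array(X)+np.array(c["t"]));return p[1]/p[2],p[0]/p[2]
ValueError: time passes only in moves, steps and waits
```

```bash
sed -i 's/env\.calibration(cam)/cal(cam)/; s/^from workcell import env/from workcell import env\nimport functools\n@functools.cache\ndef cal(c): return env.calibration(c)/' h.py
python3 - <<'E'
from h import *
fit("tray",[.553,-.302,-.45]);fit("dock",[.778,.033,0])
for y in(0.6,-.7,): fit("cassette",[.400,.308,y])
def crop(c,X,h=24):
  im=cv2.imread(f"pics/{c}0.png");r,k=map(int,proj(c,X));return cv2.resize(im[r-h:r+h,k-h:k+h],(380,380),interpolation=cv2.INTER_CUBIC)
cv2.imwrite("pics/cr.png",np.hstack([crop("top",[.4,.308,.02]),crop("scene",[.4,.308,.02])]))
print(env.observe()["t"])
E
```

```text
tray ['top'] [ 554.  -303.9] -30.9 0.06
dock ['scene', 'top'] [779.1  36.3] 3.2 0.083
dock ['scene'] [780.6  36. ] 3.5 0.026
dock ['top'] [777.5  36.9] 2.9 0.047
cassette ['scene', 'top'] [405.5 315.9] 44.7 0.243
cassette ['scene'] [404.5 317. ] 44.5 0.159
cassette ['top'] [405.7 316.4] 44.3 0.077
cassette ['scene', 'top'] [405.  316.3] -134.7 0.244
cassette ['scene'] [405.6 317.1] 44.4 0.165
cassette ['top'] [405.6 316.8] -135.0 0.077
2.0
```

View pics/cr.png

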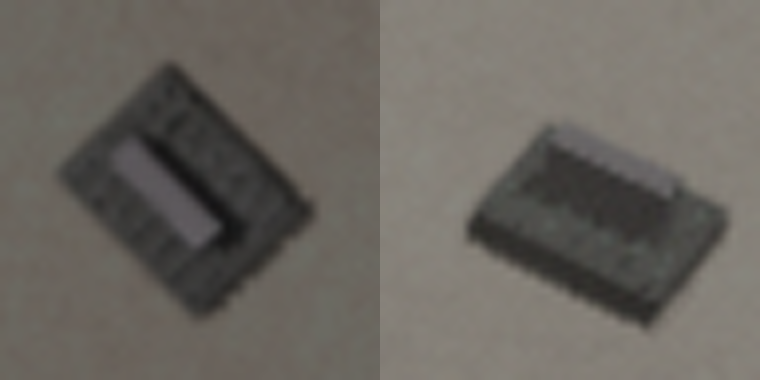

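Request:
send_rows --pt "0 0 10 280 340 0 0" --pt "0 0 10 280 340 0 0" --pt "0 0 10 280 340 0 0" --pt "0 0 10 280 340 0 0" --pt "0 0 10 280 340 0 0" --pt "0 0 10 280 340 0 0" --pt "0 0 10 280 340 0 0" --pt "0 0 10 280 340 0 0" --pt "0 0 10 280 340 0 0" --pt "0 0 10 280 340 0 0" --pt "0 0 26 270 740 0 0" --pt "0 0 26 270 740 0 0" --pt "0 0 26 270 740 0 0" --pt "0 0 26 270 740 0 0" --pt "0 0 26 270 740 0 0" --pt "0 0 26 270 740 0 0" --pt "0 0 26 270 740 0 0" --pt "0 0 26 270 740 0 0" --pt "0 0 26 270 740 0 0" --pt "0 0 26 270 740 0 0" --grip_force 60

```text
t: 3.67
eef_pos: [0.4727, 0.149, 0.2537]
tcp_rot: [[0.708, 0.706, 0.001], [0.706, -0.708, -0.0], [0.001, 0.001, -1.0]]
force: [0.8, -0.4, -0.6]
width: 0.0857
gripper_force: 0.0
```

Request:
send_rows --pt "0 0 0 -68 167 -100 0" --pt "0 0 0 -68 167 -100 0" --pt "0 0 0 -68 167 -100 0" --pt "0 0 0 -68 167 -100 0" --pt "0 0 0 -68 167 -100 0" --pt "0 0 0 -68 167 -150 0" --pt "0 0 0 -68 167 -180 0" --pt "0 0 0 -68 167 -200 0" --pt "0 0 0 -68 167 -211 0" --pt "0 0 0 -68 167 -211 0" --pt "0 0 0 -68 167 -211 0" --pt "0 0 0 -68 167 -211 0"

```text
t: 4.67
eef_pos: [0.4059, 0.3149, 0.0438]
tcp_rot: [[0.708, 0.706, 0.002], [0.706, -0.708, 0.002], [0.002, 0.0, -1.0]]
force: [-0.0, 0.1, 0.7]
width: 0.0854
gripper_force: 0.0
```

Run:
```python
from h import *
ims=[]
for c in("scene","top"):
  im=env.snapshot(c);r,k=map(int,proj(c,[.4,.308,.03]));ims.append(cv2.resize(im[r-40:r+40,k-40:k+40],(390,390),interpolation=cv2.INTER_CUBIC))
cv2.imwrite("pics/g1.png",np.hstack(ims));s=env.observe();print(s["eef_pos"],s["force"])
```

```text
[0.40599544 0.31483809 0.0439535 ] [-0.40534579  0.89104066 -0.26102112]
```

View pics/g1.png

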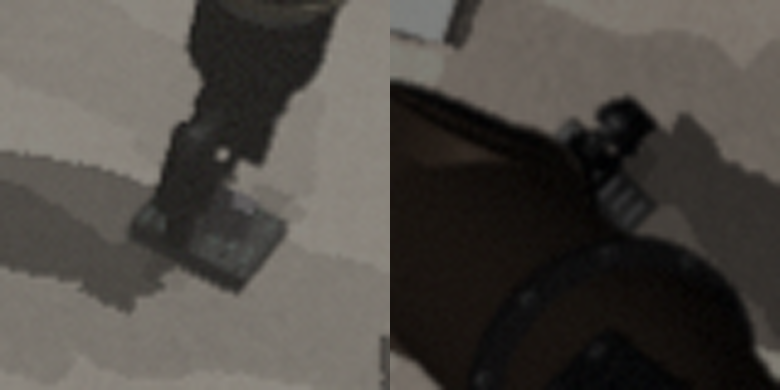

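The jaws straddle the rib (scene crop about (200,200)), so I lower 2 mm, close and lift.

Request:
send_rows --pt "0 0 0 0 0 -2 120" --pt "0 0 0 0 0 -2 255" --pt "0 0 0 0 0 -2 255" --pt "0 0 0 0 0 -2 255" --pt "0 0 0 0 0 -2 255" --pt "0 0 0 0 0 -2 255" --pt "0 0 0 0 0 -2 255" --pt "0 0 0 0 0 -2 255" --pt "0 0 0 0 0 -2 255" --pt "0 0 0 0 0 -2 255" --pt "0 0 0 0 0 -2 255" --pt "0 0 0 0 0 -2 255" --grip_force 60

```text
t: 5.77
eef_pos: [0.405, 0.3143, 0.0405]
tcp_rot: [[0.708, 0.707, 0.0], [0.707, -0.708, 0.0], [0.0, 0.0, -1.0]]
force: [-0.4, -0.1, 5.6]
width: 0.0129
gripper_force: 59.6
```

Request:
send_rows --pt "0 0 0 0 0 20 255" --pt "0 0 0 0 0 50 255" --pt "0 0 0 0 0 90 255" --pt "0 0 0 0 0 130 255" --pt "0 0 0 0 0 150 255" --pt "0 0 0 0 0 150 255"

```text
t: 6.27
eef_pos: [0.4066, 0.316, 0.1948]
tcp_rot: [[0.708, 0.706, 0.006], [0.706, -0.708, 0.005], [0.007, 0.001, -1.0]]
force: [0.8, 0.5, -0.7]
width: 0.0126
gripper_force: 58.9
```

Run:
```python
from h import *
for c in("scene","top"): env.snapshot(c)
for n in("tray_pocket","tray_tab","tray"):
  for c in("scene","top"):
    for r in env.spot_point(n,c)[:1]: print(n,c,(1000*at_z(c,r["pixel"],dict(tray_pocket=.004,tray_tab=.024,tray=0)[n])).round())
fit("tray",[.553,-.302,-.5])
s=env.observe();print(s["eef_pos"],s["width"],s["t"])
```

```text
tray_pocket scene [ 552. -303.    4.]
tray_pocket top [ 546. -305.    4.]
tray_tab scene [ 482. -257.   24.]
tray_tab top [ 475. -257.   24.]
tray scene [ 546. -308.    0.]
tray top [ 561. -304.    0.]
tray ['scene', 'top'] [ 555.5 -304.5] -30.6 0.099
tray ['scene'] [ 556.5 -304.5] -30.5 0.049
tray ['top'] [ 555.1 -304.1] -30.4 0.045
[0.40464772 0.3139714  0.18955934] 0.012789147960678706 6.7667
```

Request:
send_rows --pt "0 0 -5 10 -30 0 255" --pt "0 0 -10 20 -70 0 255" --pt "0 0 -15 30 -110 0 255" --pt "0 0 -20 40 -150 0 255" --pt "0 0 -25 50 -190 0 255" --pt "0 0 -30 60 -230 0 255" --pt "0 0 -35 70 -270 0 255" --pt "0 0 -40 80 -310 0 255" --pt "0 0 -45 90 -350 0 255" --pt "0 0 -50 100 -390 0 255" --pt "0 0 -55 110 -430 0 255" --pt "0 0 -60 120 -470 0 255" --pt "0 0 -65 128 -510 0 255" --pt "0 0 -69 136 -550 0 255" --pt "0 0 -72 143 -580 0 255" --pt "0 0 -74 148 -605 0 255" --pt "0 0 -75.5 150 -618 0 255" --pt "0 0 -75.5 150 -618 0 255" --pt "0 0 -75.5 150 -618 0 255" --pt "0 0 -75.5 150 -618 0 255"

```text
t: 8.43
eef_pos: [0.5551, -0.3018, 0.19]
tcp_rot: [[0.862, -0.506, -0.0], [-0.506, -0.862, 0.001], [-0.001, -0.001, -1.0]]
force: [-0.3, 0.4, -1.6]
width: 0.0132
gripper_force: 58.9
```

Request:
send_rows --pt "0 0 0 0 0 -30 255" --pt "0 0 0 0 0 -60 255" --pt "0 0 0 0 0 -80 255" --pt "0 0 0 0 0 -90 255" --pt "0 0 0 0 0 -90 255" --pt "0 0 0 0 0 -90 255"

```text
t: 8.93
eef_pos: [0.5554, -0.3029, 0.1009]
tcp_rot: [[0.862, -0.507, 0.0], [-0.507, -0.862, 0.0], [-0.0, -0.0, -1.0]]
force: [-0.1, 0.4, -0.5]
width: 0.0128
gripper_force: 58.9
```

Run:
```python
from h import *
s=env.observe();p=s["eef_pos"];print(p,np.degrees(np.arctan2(s["tcp_rot"][1][0],s["tcp_rot"][0][0])),s["t"])
ims=[]
for c in("scene","top"):
  im=env.snapshot(c);r,k=map(int,proj(c,[.555,-.304,.03]));h=45;ims.append(cv2.resize(im[r-h:r+h,k-h:k+h],(395,395),interpolation=cv2.INTER_CUBIC))
cv2.imwrite("pics/g2.png",np.hstack(ims))
for n,z in(("cassette",p[2]-.0405),("cassette_rib",p[2]-.0035)):
  for c in("scene","top"):
    for r in env.spot_point(n,c)[:1]: print(n,c,r["confidence"],(1000*at_z(c,r["pixel"],z)).round())
fit("tray",[.5555,-.3045,-.53])
```

```text
[ 0.55539668 -0.30286284  0.10085381] -30.46198980321342 8.9333
cassette scene 0.84 [ 553. -315.   60.]
cassette top 0.7 [ 543. -305.   60.]
cassette_rib scene 0.85 [ 571. -301.   97.]
cassette_rib top 0.64 [ 561. -296.   97.]
tray ['scene', 'top'] [ 555.4 -303.8] -30.1 1.532
tray ['scene'] [ 556.6 -303.8] -31.0 0.431
tray ['top'] [ 552.9 -302.9] -30.6 1.082
```

View pics/g2.png

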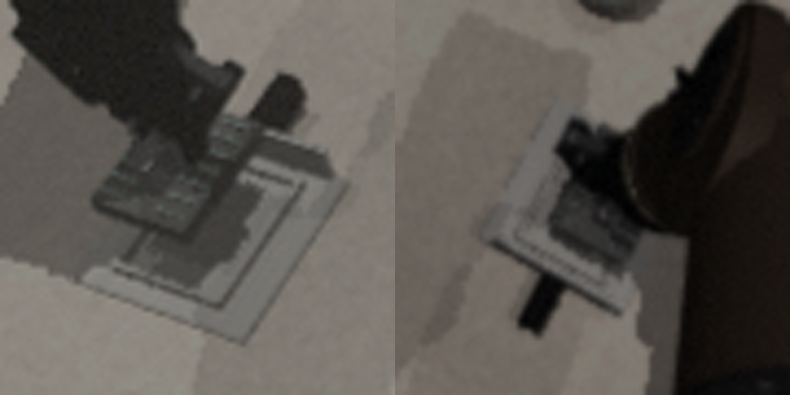

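The cassette hovers over the tray and its near lower corner shows at scene crop (185,238). I overlay predicted outlines to check its offset in the hand.

Run:
```python
from h import *
p=[.5554,-.3029];a=np.radians(-30.5);tp=[.5555,-.3042]
im0=cv2.imread("pics/g2.png");
c="scene";r0,k0=map(int,proj(c,[.555,-.304,.03]));h=45;s=390/80
im=env.snapshot(c);out=[]
def W(o,b): return [np.r_[o[0]+x*np.cos(a)-y*np.sin(a),o[1]+x*np.sin(a)+y*np.cos(a),z] for x,y,z in b]
h=36;s=8
crop=cv2.resize(im[r0-h:r0+h,k0-h:k0+h],None,fx=s,fy=s,interpolation=cv2.INTER_CUBIC)
crop=cv2.convertScaleAbs(crop,alpha=1.8)
def poly(o,xs,ys,z,col):
    q=np.array([[(proj(c,X)[1]-k0+h+.5)*s,(proj(c,X)[0]-r0+h+.5)*s] for X in W(o,[(xs[0],ys[0],z),(xs[0],ys[1],z),(xs[1],ys[1],z),(xs[1],ys[0],z)])])
    cv2.polylines(crop,[q.astype(np.int32)],True,col,1)
poly(p,(-.04,.04),(-.03,.03),.0604+.016,(0,0,255));poly(p,(-.04,.04),(-.03,.03),.0634,(0,255,255))
poly(tp,(-.047,.047),(-.037,.037),.012,(0,255,0));poly(tp,(-.06,.06),(-.059,.059),.004,(255,100,0))
cv2.imwrite("pics/g3.png",crop)
```

```text
(no output)
```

View pics/g3.png

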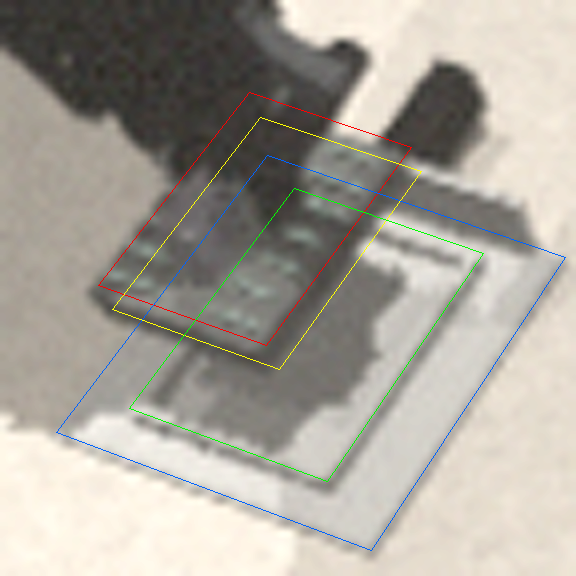

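Request:
send_rows --pt "0 0 0 -1.5 -0.5 -15 255" --pt "0 0 0 -1.5 -0.5 -30 255" --pt "0 0 0 -1.5 -0.5 -40 255" --pt "0 0 0 -1.5 -0.5 -44 255" --pt "0 0 0 -1.5 -0.5 -47 255" --pt "0 0 0 -1.5 -0.5 -49 255" --pt "0 0 0 -1.5 -0.5 -51 255" --pt "0 0 0 -1.5 -0.5 -53 255" --pt "0 0 0 -1.5 -0.5 -54 255" --pt "0 0 0 -1.5 -0.5 -54 255" --pt "0 0 0 -1.5 -0.5 -54 255"

```text
t: 10.3
eef_pos: [0.5536, -0.3044, 0.0465]
tcp_rot: [[0.861, -0.508, 0.0], [-0.508, -0.861, -0.0], [0.0, -0.0, -1.0]]
force: [-0.8, 0.2, -0.9]
width: 0.0127
gripper_force: 58.9
```

Request:
send_rows --pt "0 0 0 0 0 -1 255" --pt "0 0 0 0 0 -2 255" --pt "0 0 0 0 0 -2 255" --pt "0 0 0 0 0 -2 255"

```text
t: 10.63
eef_pos: [0.5536, -0.3045, 0.0446]
tcp_rot: [[0.861, -0.508, 0.0], [-0.508, -0.861, -0.0], [0.0, 0.0, -1.0]]
force: [-0.3, -0.3, 2.6]
width: 0.0129
gripper_force: 59.3
```

Request:
send_rows --pt "0 0 0 0 0 0 180" --pt "0 0 0 0 0 0 100" --pt "0 0 0 0 0 0 0" --pt "0 0 0 0 0 0 0" --pt "0 0 0 0 0 0 0" --pt "0 0 0 0 0 0 0" --pt "0 0 0 0 0 0 0" --pt "0 0 0 0 0 20 0" --pt "0 0 0 0 0 50 0" --pt "0 0 0 0 0 90 0" --pt "0 0 0 0 0 130 0" --pt "0 0 0 -30 20 150 0" --pt "0 0 0 -70 40 150 0" --pt "0 0 0 -100 60 150 0" --pt "0 0 0 -140 80 150 0" --pt "0 0 0 -170 100 150 0" --pt "0 0 0 -170 100 150 0"

```text
t: 12.05
eef_pos: [0.3756, -0.2005, 0.1932]
tcp_rot: [[0.861, -0.508, -0.007], [-0.508, -0.861, 0.003], [-0.008, 0.001, -1.0]]
force: [-1.2, 1.1, -0.6]
width: 0.0856
gripper_force: 0.0
```

Run:
```python
from h import *
s=env.observe();print(s["eef_pos"],s["t"])
ims=[]
for c in("scene","top"):
  im=env.snapshot(c);r,k=map(int,proj(c,[.54,-.3,.03]));h=36;ims.append(cv2.convertScaleAbs(cv2.resize(im[r-h:r+h,k-h:k+h],(395,395),interpolation=cv2.INTER_CUBIC),alpha=1.5))
cv2.imwrite("pics/g4.png",np.hstack(ims))
for n,z in(("tray_tab",.024),("cassette_rib",.041)):
  for c in("scene","top"):
    for r in env.spot_point(n,c)[:1]: print(n,c,r["confidence"],(1000*at_z(c,r["pixel"],z)).round())
fit("cassette",[.5555,-.3045,-.53],z=.004)
# M["tray"] incl cassette visible hides little
fit("tray",[.5555,-.3045,-.53]);
```

```text
[ 0.37558532 -0.20047953  0.1931769 ] 12.05
tray_tab scene 0.79 [ 478. -254.   24.]
tray_tab top 0.88 [ 476. -263.   24.]
cassette_rib scene 0.96 [ 562. -303.   41.]
cassette_rib top 0.98 [ 558. -306.   41.]
cassette ['scene', 'top'] [ 554.7 -306. ] -30.6 0.141
cassette ['scene'] [ 555.1 -306.5] -29.2 0.079
cassette ['top'] [ 554.6 -306.3] -31.3 0.058
tray ['scene', 'top'] [ 555.1 -304.3] -30.3 1.218
tray ['scene'] [ 555.1 -304.5] -30.1 0.549
tray ['top'] [ 554.4 -303.5] -30.1 0.663
```

View pics/g4.png

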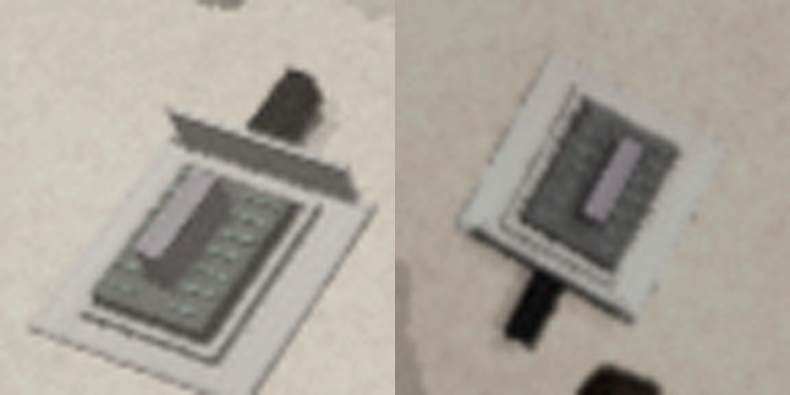

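The cassette sits flat inside the frame in both views. Next I lean the gripper back and go to the tab.

Request:
send_rows --pt "-3 -6 0 0 0 0 0" --pt "-7 -12 0 0 0 0 0" --pt "-10.5 -18 0 10 -5 -20 0" --pt "-14 -24 0 20 -12 -40 0" --pt "-17.5 -30 0 30 -18 -60 0" --pt "-21.2 -36.2 0 40 -24 -80 0" --pt "-21.2 -36.2 0 47 -28 -100 0" --pt "-21.2 -36.2 0 47 -28 -100 0" --pt "-21.2 -36.2 0 47 -28 -100 0" --pt "-21.2 -36.2 0 47 -28 -100 0"

```text
t: 13.38
eef_pos: [0.4331, -0.2474, 0.2202]
tcp_rot: [[0.699, -0.503, 0.508], [-0.406, -0.864, -0.297], [0.589, 0.001, -0.808]]
force: [0.3, -0.1, 0.8]
width: 0.0849
gripper_force: 0.0
```

Run:
```python
from h import *
s=env.observe();p=np.array(s["eef_pos"])*1000;R=np.array(s["tcp_rot"]);print(p,R.round(3),s["t"],np.round(s["joint_positions"],2))
print("target shift",np.array([477.5,-258.9,27.2])-p)
```

```text
[ 433.14978139 -247.38277326  220.2487048 ] [[ 0.699 -0.503  0.508]
 [-0.406 -0.864 -0.297]
 [ 0.589  0.001 -0.808]] 13.3833 [-0.14  0.01  0.49  2.45  1.03  0.12 -2.74]
target shift [  44.35021861  -11.51722674 -193.0487048 ]
```

Request:
send_rows --pt "3 5.2 0 0 0 0 0" --pt "6 10.3 0 0 0 0 0" --pt "9 15.5 0 0 0 0 0" --pt "12 20.6 0 0 0 0 0" --pt "15 25.8 0 0 0 0 0" --pt "18.2 31 0 0 0 0 0" --pt "18.2 31 0 0 0 0 0" --pt "18.2 31 0 0 0 0 0" --pt "18.2 31 0 0 0 0 0" --pt "18.2 31 0 0 0 0 0"

```text
t: 14.22
eef_pos: [0.4341, -0.2471, 0.2185]
tcp_rot: [[0.864, -0.503, 0.002], [-0.503, -0.864, -0.001], [0.002, -0.0, -1.0]]
force: [-0.8, -0.2, -0.7]
width: 0.0853
gripper_force: 0.0
```

Run:
```python
from h import *
s=env.observe();p=np.array(s["eef_pos"])*1000;R=np.array(s["tcp_rot"]);print(p,R.round(3),s["t"],np.round(s["joint_positions"],2))
```

```text
[ 434.14447167 -247.05185965  218.54150058] [[ 0.864 -0.503  0.002]
 [-0.503 -0.864 -0.001]
 [ 0.002 -0.    -1.   ]] 14.2167 [ 0.07  0.27  0.42  1.95 -0.14  0.95 -1.54]
```

Request:
send_rows --pt "0 0 7 0 0 0 0" --pt "0 0 14 0 0 0 0" --pt "0 0 21 0 0 0 0" --pt "0 0 28 0 0 0 0" --pt "0 0 35 0 0 0 0" --pt "0 0 42 0 0 0 0" --pt "0 0 49 0 0 0 0" --pt "0 0 56 0 0 0 0" --pt "0 0 63 0 0 0 0" --pt "0 0 70 0 0 0 0" --pt "0 0 77 0 0 0 0" --pt "0 0 84 0 0 0 0" --pt "0 0 91 0 0 0 0" --pt "0 0 98 0 0 0 0" --pt "0 0 105 0 0 0 0" --pt "0 0 112 0 0 0 0" --pt "0 0 119 0 0 0 0" --pt "0 0 126 0 0 0 0" --pt "0 0 133 0 0 0 0" --pt "0 0 140 0 0 0 0"

```text
t: 15.88
eef_pos: [0.4326, -0.2452, 0.2194]
tcp_rot: [[-0.347, 0.938, -0.0], [0.938, 0.347, -0.003], [-0.003, -0.001, -1.0]]
force: [-0.2, -0.2, -0.0]
width: 0.0854
gripper_force: 0.0
```

Request:
send_rows --pt "0 0 7 0 0 0 0" --pt "0 0 14 0 0 0 0" --pt "0 0 21 0 0 0 0" --pt "0 0 28 0 0 0 0" --pt "0 0 35 0 0 0 0" --pt "0 0 40 0 0 0 0" --pt "0 0 40 0 0 0 0" --pt "0 0 40 0 0 0 0"

```text
t: 16.55
eef_pos: [0.4328, -0.2453, 0.2194]
tcp_rot: [[-0.864, 0.504, -0.0], [0.504, 0.864, -0.003], [-0.002, -0.003, -1.0]]
force: [0.7, -0.6, 1.1]
width: 0.0857
gripper_force: 0.0
```

Run:
```python
from h import *
from scipy.spatial.transform import Rotation as Ro
s=env.observe();p=np.array(s["eef_pos"])*1000;R=np.array(s["tcp_rot"]);print(p,R.round(3),s["t"],np.round(s["joint_positions"],2))
# lean path rotvecs: tool-z heading sweep from right to forward, minimal-rotation lean; forward yaw -30.4
f=np.radians(-30.4)
for lean,head in[(8,-90),(15,-85),(22,-75),(27,-65),(31,-53),(34,-42),(37,-30),(40,-20),(42,-10),(42,0)]:
    d=f+np.radians(head) # z tilts from -z toward heading d
    print(lean,head,(lean*np.array([np.sin(d),-np.cos(d),0])).round(1))
```

```text
[ 432.77291825 -245.34038525  219.44320311] [[-0.864  0.504 -0.   ]
 [ 0.504  0.864 -0.003]
 [-0.002 -0.003 -1.   ]] 16.55 [ 0.54  0.27 -0.16  1.91  0.06  0.96  1.39]
8 -90 [-6.9  4.   0. ]
15 -85 [-13.6   6.4   0. ]
22 -75 [-21.2   5.8   0. ]
27 -65 [-26.9   2.5   0. ]
31 -53 [-30.8  -3.6   0. ]
34 -42 [-32.4 -10.3   0. ]
37 -30 [-32.2 -18.3   0. ]
40 -20 [-30.8 -25.5   0. ]
42 -10 [-27.2 -32.    0. ]
42 0 [-21.3 -36.2   0. ]
```

Request:
send_rows --pt "-6.9 4 0 0 0 0 0" --pt "-13.6 6.4 0 0 0 0 0" --pt "-21.2 5.8 0 0 0 0 0" --pt "-26.9 2.5 0 0 0 0 0" --pt "-30.8 -3.6 0 0 0 0 0" --pt "-30.8 -3.6 0 0 0 0 0" --pt "-32.4 -10.3 0 0 0 0 0" --pt "-32.4 -10.3 0 0 0 0 0" --pt "-32.2 -18.3 0 0 0 0 0" --pt "-32.2 -18.3 0 0 0 0 0" --pt "-30.8 -25.5 0 0 0 0 0" --pt "-30.8 -25.5 0 0 0 0 0" --pt "-27.2 -32 0 0 0 0 0" --pt "-27.2 -32 0 0 0 0 0" --pt "-21.3 -36.2 0 0 0 0 0" --pt "-21.3 -36.2 0 0 0 0 0" --pt "-21.3 -36.2 0 0 0 0 0" --pt "-21.3 -36.2 0 0 0 0 0"

```text
t: 18.05
eef_pos: [0.4336, -0.2488, 0.2208]
tcp_rot: [[-0.641, 0.508, 0.576], [0.373, 0.861, -0.345], [-0.671, -0.007, -0.741]]
force: [0.0, -0.1, 0.1]
width: 0.0859
gripper_force: 0.0
```

```bash
cat > st.py <<'E'
from h import *
s=env.observe();p=np.array(s["eef_pos"])*1000;R=np.array(s["tcp_rot"]);print(p.round(1),R.round(3).tolist(),s["t"],np.round(s["joint_positions"],2),np.round(s["force"],1))
E
python3 st.py
```

```text
[ 433.6 -248.8  220.8] [[-0.641, 0.508, 0.576], [0.373, 0.861, -0.345], [-0.671, -0.007, -0.741]] 18.05 [ 0.31  0.04  0.    2.5   2.24  0.2  -0.85] [ 0.  -0.1  0.1]
```

Request:
send_rows --pt "0 0 0 20 -5 0 0" --pt "0 0 0 43 -10 0 0" --pt "0 0 0 43 -10 -40 0" --pt "0 0 0 43 -10 -80 0" --pt "0 0 0 43 -10 -110 0" --pt "0 0 0 43 -10 -140 0" --pt "0 0 0 43 -10 -140 0" --pt "0 0 0 43 -10 -140 0" --pt "0 0 0 43 -10 -140 0" --pt "0 0 0 43 -10 -140 0"

```text
t: 18.88
eef_pos: [0.4785, -0.2573, 0.0847]
tcp_rot: [[-0.639, 0.505, 0.58], [0.368, 0.863, -0.346], [-0.675, -0.008, -0.737]]
force: [0.0, -0.3, 1.4]
width: 0.0856
gripper_force: 0.0
```

```bash
python3 st.py
```

```text
[ 478.5 -257.3   84.7] [[-0.639, 0.505, 0.58], [0.368, 0.863, -0.346], [-0.675, -0.008, -0.737]] 18.8833 [ 0.5   0.5  -0.26  2.53  2.69  0.67 -1.31] [ 0.  -0.3  1.4]
```

Request:
send_rows --pt "0 0 0 -1 -1.5 -20 0" --pt "0 0 0 -1 -1.5 -35 0" --pt "0 0 0 -1 -1.5 -45 0" --pt "0 0 0 -1 -1.5 -52 0" --pt "0 0 0 -1 -1.5 -57 0" --pt "0 0 0 -1 -1.5 -57 0" --pt "0 0 0 -1 -1.5 -57 0" --pt "0 0 0 -1 -1.5 -57 0"

```text
t: 19.55
eef_pos: [0.476, -0.2577, 0.0238]
tcp_rot: [[-0.643, 0.504, 0.577], [0.37, 0.864, -0.342], [-0.67, -0.006, -0.742]]
force: [0.2, 0.2, -0.6]
width: 0.0856
gripper_force: 0.0
```

```bash
python3 st.py
python3 - <<'E'
from h import *
ims=[]
for c in("scene","top"):
  im=env.snapshot(c);r,k=map(int,proj(c,[.5,-.27,.03]));h=40;ims.append(cv2.convertScaleAbs(cv2.resize(im[r-h:r+h,k-h:k+h],(395,395),interpolation=cv2.INTER_CUBIC),alpha=1.8))
cv2.imwrite("pics/g5.png",np.hstack(ims))
E
```

```text
[ 476.  -257.7   23.8] [[-0.643, 0.504, 0.577], [0.37, 0.864, -0.342], [-0.67, -0.006, -0.742]] 19.55 [ 0.52  0.69 -0.29  2.55  2.75  0.86 -1.35] [ 0.2  0.2 -0.6]
```

View pics/g5.png

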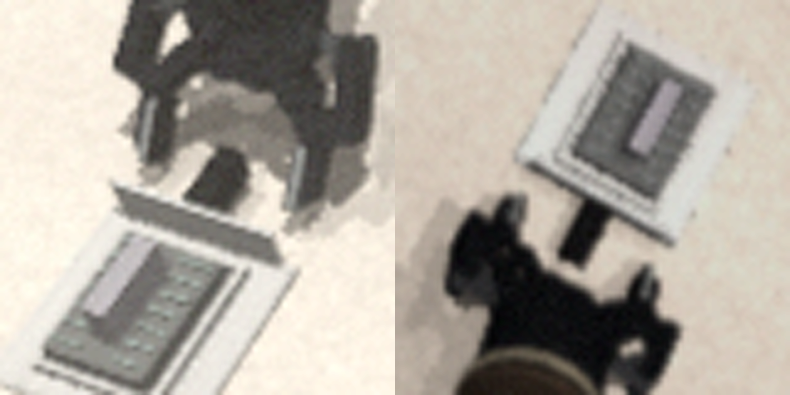

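The open jaws straddle the tab in both views. I raise 3.5 mm and close.

Request:
send_rows --pt "0 0 0 1 -1 3.5 0" --pt "0 0 0 1 -1 3.5 60" --pt "0 0 0 1 -1 3.5 120" --pt "0 0 0 1 -1 3.5 255" --pt "0 0 0 1 -1 3.5 255" --pt "0 0 0 1 -1 3.5 255" --pt "0 0 0 1 -1 3.5 255" --pt "0 0 0 1 -1 3.5 255" --pt "0 0 0 1 -1 3.5 255" --pt "0 0 0 1 -1 3.5 255" --pt "0 0 0 1 -1 3.5 255" --pt "0 0 0 1 -1 3.5 255" --pt "0 0 0 1 -1 3.5 255" --pt "0 0 0 1 -1 3.5 255" --grip_force 110

```text
t: 20.82
eef_pos: [0.4763, -0.2581, 0.0259]
tcp_rot: [[-0.644, 0.504, 0.575], [0.371, 0.864, -0.341], [-0.669, -0.006, -0.743]]
force: [-3.4, 1.4, 5.1]
width: 0.0145
gripper_force: 107.3
```

```bash
python3 st.py
```

```text
[ 476.3 -258.1   25.9] [[-0.644, 0.504, 0.575], [0.371, 0.864, -0.341], [-0.669, -0.006, -0.743]] 20.8167 [ 0.52  0.68 -0.29  2.54  2.75  0.85 -1.35] [-3.4  1.4  5.1]
```

Request:
send_rows --pt "0 0 0 0 0 4 255" --pt "0 0 0 0 0 8 255" --pt "0 0 0 0 0 14 255" --pt "0 0 0 0 0 22 255" --pt "0 0 0 0 0 32 255" --pt "0 0 0 0 0 42 255" --pt "0 0 0 0 0 50 255" --pt "0 0 0 0 0 50 255" --pt "0 0 0 0 0 50 255"

```text
t: 21.57
eef_pos: [0.4765, -0.2584, 0.0766]
tcp_rot: [[-0.643, 0.504, 0.576], [0.371, 0.864, -0.342], [-0.67, -0.006, -0.743]]
force: [-0.3, 0.4, -3.3]
width: 0.0143
gripper_force: 107.2
```

```bash
python3 st.py
python3 - <<'E'
from h import *
c="scene";im=env.snapshot(c);env.snapshot("top")
p=fit("tray",[.5555,-.3045,-.53],z=.05)
r0,k0=map(int,proj(c,[.52,-.3,.05]));h=36;s=8
crop=cv2.convertScaleAbs(cv2.resize(im[r0-h:r0+h,k0-h:k0+h],None,fx=s,fy=s,interpolation=cv2.INTER_CUBIC),alpha=1.8)
p=[.5549,-.3045,np.radians(-30.4)];cs,sn=np.cos(p[2]),np.sin(p[2])
for b,col in zip(M["tray"],[(255,0,0),(0,255,0),(0,0,255),(0,255,255)]):
  q=np.array([[(proj(c,X)[1]-k0+h+.5)*s,(proj(c,X)[0]-r0+h+.5)*s] for X in np.c_[p[0]+b[:,0]*cs-b[:,1]*sn,p[1]+b[:,0]*sn+b[:,1]*cs,b[:,2]+.05]])
  cv2.polylines(crop,[q[[1,3,7,5]].astype(np.int32)],True,col,1)
cv2.imwrite("pics/g6.png",crop)
E
```

```text
[ 476.5 -258.4   76.6] [[-0.643, 0.504, 0.576], [0.371, 0.864, -0.342], [-0.67, -0.006, -0.743]] 21.5667 [ 0.51  0.52 -0.27  2.53  2.7   0.68 -1.31] [-0.3  0.4 -3.3]
tray ['top'] [ 554.4 -303.6] -29.7 0.554
```

View pics/g6.png

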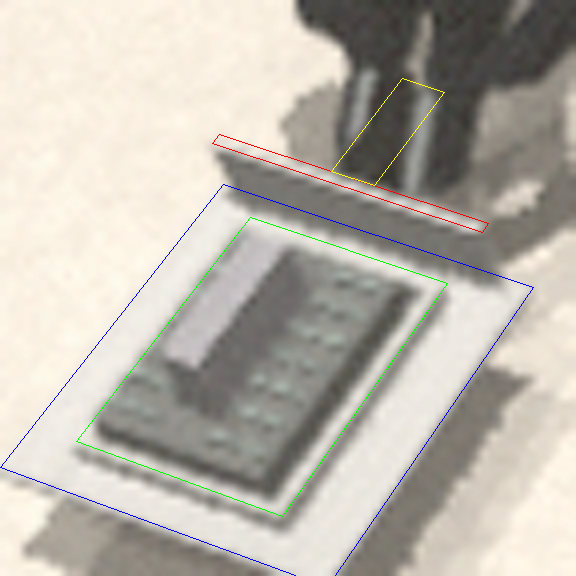

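The tray is held level and matches the predicted outline. I carry it to the front of the mouth.

Request:
send_rows --pt "0 0 1 2 8 0 255" --pt "0 0 3 6 24 0 255" --pt "0 0 5 10 44 0 255" --pt "0 0 7.5 15 66 0 255" --pt "0 0 10 20 88 0 255" --pt "0 0 12.5 25 110 0 255" --pt "0 0 15 30 132 0 255" --pt "0 0 17.5 35 154 0 255" --pt "0 0 20 40 176 0 255" --pt "0 0 22.5 45 198 0 255" --pt "0 0 25 50 220 0 255" --pt "0 0 27.5 54 240 -3 255" --pt "0 0 30 58 258 -6 255" --pt "0 0 32 60 271 -9 255" --pt "0 0 33 62 278 -10 255" --pt "0 0 33.6 62 281 -10 255" --pt "0 0 33.6 62 281 -10 255" --pt "0 0 33.6 62 281 -10 255"

```text
t: 23.27
eef_pos: [0.5382, 0.0218, 0.0657]
tcp_rot: [[-0.742, -0.056, 0.668], [-0.046, 0.998, 0.033], [-0.668, -0.006, -0.744]]
force: [0.3, 0.4, -2.6]
width: 0.0146
gripper_force: 107.8
```

```bash
python3 st.py
python3 - <<'E'
from h import *
for c in("scene","top"): env.snapshot(c)
fit("dock",[.779,.036,.055])
for n,z in(("dock_mouth",.02),("dock_home",.02),("dock_bridge",.092),("cassette_rib",.081)):
  for c in("scene","top"):
    for r in env.spot_point(n,c)[:1]: print(n,c,r["confidence"],(1000*at_z(c,r["pixel"],z)).round())
fit("cassette",[.629,.028,.055],z=.044)
E
```

```text
[538.2  21.8  65.7] [[-0.742, -0.056, 0.668], [-0.046, 0.998, 0.033], [-0.668, -0.006, -0.744]] 23.2667 [ 0.22  0.6  -0.54  2.53  2.62  0.75 -1.1 ] [ 0.3  0.4 -2.6]
dock ['scene', 'top'] [777.8  37. ] 3.2 0.101
dock ['scene'] [778.3  36.4] 3.7 0.039
dock ['top'] [777.5  37.7] 2.8 0.058
dock_mouth top 0.83 [694.  35.  20.]
dock_home scene 0.67 [774.  39.  20.]
dock_bridge top 0.73 [696.  43.  92.]
cassette_rib scene 0.67 [633.  28.  81.]
cassette_rib top 0.82 [627.  31.  81.]
cassette ['scene', 'top'] [629.4  25. ] 3.0 1.466
cassette ['scene'] [583.8  25.7] -5.2 1.213
cassette ['top'] [630.1  25.4] 4.2 0.055
```

Request:
send_rows --pt "0 0 0 0 1.4 -5 255" --pt "0 0 0 0 1.4 -10 255" --pt "0 0 0 0 1.4 -15 255" --pt "0 0 0 0 1.4 -17 255" --pt "0 0 0 0 1.4 -17 255" --pt "0 0 0 10 2 -17 255" --pt "0 0 0 20 2.5 -17 255" --pt "0 0 0 30 3.1 -17 255" --pt "0 0 0 40 3.6 -17 255" --pt "0 0 0 50 4.2 -17 255" --pt "0 0 0 60 4.8 -17 255" --pt "0 0 0 66 5.1 -17 255" --pt "0 0 0 70 5.3 -17 255" --pt "0 0 0 70 5.3 -17 255" --pt "0 0 0 70 5.3 -17 255"

```text
t: 25.22
eef_pos: [0.6082, 0.028, 0.0487]
tcp_rot: [[-0.742, -0.058, 0.668], [-0.047, 0.998, 0.034], [-0.668, -0.006, -0.744]]
force: [-0.1, -0.8, -3.3]
width: 0.0142
gripper_force: 107.9
```

```bash
python3 st.py
python3 - <<'E'
from h import *
ims=[]
for c in("scene","top"):
  im=env.snapshot(c);r,k=map(int,proj(c,[.71,.03,.05]));h=50;ims.append(cv2.convertScaleAbs(cv2.resize(im[r-h:r+h,k-h:k+h],(395,395),interpolation=cv2.INTER_CUBIC),alpha=1.6))
cv2.imwrite("pics/g7.png",np.hstack(ims))
E
```

```text
[608.2  28.   48.7] [[-0.742, -0.058, 0.668], [-0.047, 0.998, 0.034], [-0.668, -0.006, -0.744]] 25.2167 [ 0.2   0.66 -0.49  2.37  2.61  0.67 -1.04] [-0.1 -0.8 -3.3]
```

View pics/g7.png

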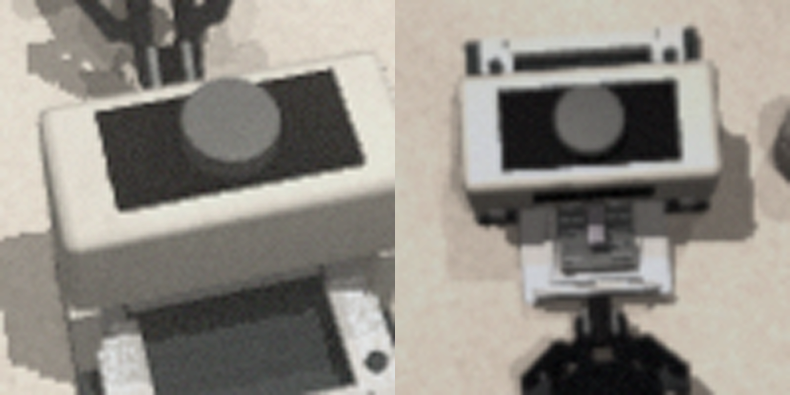

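Request:
send_rows --pt "0 0 0 6 0.3 0 255" --pt "0 0 0 12 0.7 0 255" --pt "0 0 0 18 1 0 255" --pt "0 0 0 24 1.3 0 255" --pt "0 0 0 30 1.7 0 255" --pt "0 0 0 36 2 0 255" --pt "0 0 0 40 2.2 0 255" --pt "0 0 0 40 2.2 0 255"

```text
t: 25.98
eef_pos: [0.6497, 0.0302, 0.0492]
tcp_rot: [[-0.741, -0.058, 0.669], [-0.047, 0.998, 0.034], [-0.67, -0.006, -0.743]]
force: [-0.1, 0.3, -3.4]
width: 0.0142
gripper_force: 107.9
```

Request:
send_rows --pt "0 0 0 5 0.3 0 255" --pt "0 0 0 10 0.6 0 255" --pt "0 0 0 15 0.8 0 255" --pt "0 0 0 20 1.1 0 255" --pt "0 0 0 25 1.4 0 255" --pt "0 0 0 30 1.7 0 255" --pt "0 0 0 33 1.8 0 255" --pt "0 0 0 33 1.8 0 255"

```text
t: 26.65
eef_pos: [0.6823, 0.032, 0.0491]
tcp_rot: [[-0.741, -0.058, 0.669], [-0.047, 0.998, 0.034], [-0.669, -0.006, -0.743]]
force: [0.7, 0.7, -2.7]
width: 0.0143
gripper_force: 107.9
```

Request:
send_rows --pt "0 0 0 0 0 -1 255" --pt "0 0 0 0 0 -2 255" --pt "0 0 0 1 0 -2.5 255" --pt "0 0 0 2 0.1 -2.5 255" --pt "0 0 0 3 0.2 -2.5 255" --pt "0 0 0 4 0.2 -2.5 255" --pt "0 0 0 4 0.2 -2.5 255"

```text
t: 27.23
eef_pos: [0.6857, 0.0322, 0.0465]
tcp_rot: [[-0.742, -0.058, 0.668], [-0.047, 0.998, 0.034], [-0.669, -0.006, -0.743]]
force: [-0.1, -0.4, -2.3]
width: 0.0139
gripper_force: 107.8
```

Request:
send_rows --pt "0 0 0 1 0 0 255" --pt "0 0 0 2 0.1 0 255" --pt "0 0 0 2 0.1 0 255"

```text
t: 27.48
eef_pos: [0.6866, 0.0325, 0.0462]
tcp_rot: [[-0.743, -0.058, 0.667], [-0.047, 0.998, 0.035], [-0.668, -0.006, -0.744]]
force: [-6.1, -0.6, 1.2]
width: 0.0145
gripper_force: 108.9
```

Request:
send_rows --pt "0 0 0 1 0 0 255" --pt "0 0 0 1.5 0.1 -0.3 255" --pt "0 0 0 1.5 0.1 -0.3 255" --pt "0 0 0 1.5 0.1 -0.3 255"

```text
t: 27.82
eef_pos: [0.6867, 0.0325, 0.046]
tcp_rot: [[-0.743, -0.059, 0.666], [-0.048, 0.998, 0.035], [-0.667, -0.006, -0.745]]
force: [-19.1, -2.4, 14.5]
width: 0.014
gripper_force: 111.9
```

Request:
send_rows --pt "0 0 0 -1.5 -0.1 0.3 255" --pt "0 0 0 -1.5 -0.1 0.3 255" --pt "0 0 0 -1.5 -0.1 0.3 255"

```text
t: 28.07
eef_pos: [0.6866, 0.0324, 0.0461]
tcp_rot: [[-0.743, -0.058, 0.667], [-0.047, 0.998, 0.034], [-0.668, -0.006, -0.744]]
force: [-7.5, -0.3, 3.5]
width: 0.0142
gripper_force: 109.4
```

Request:
send_rows --pt "0 0 0 0 0 0 200" --pt "0 0 0 0 0 0 140" --pt "0 0 0 0 0 0 60" --pt "0 0 0 0 0 0 0" --pt "0 0 0 0 0 0 0" --pt "0 0 0 0 0 0 0" --pt "0 0 0 0 0 0 0" --pt "0 0 0 0 0 0 0"

```text
t: 28.73
eef_pos: [0.6875, 0.0323, 0.0464]
tcp_rot: [[-0.742, -0.058, 0.668], [-0.047, 0.998, 0.034], [-0.669, -0.006, -0.743]]
force: [0.1, 0.3, -0.4]
width: 0.0853
gripper_force: 0.0
```

Request:
send_rows --pt "0 0 0 -8 0 7 0" --pt "0 0 0 -20 -1 18 0" --pt "0 0 0 -40 -2 36 0" --pt "0 0 0 -60 -3 55 0" --pt "0 0 0 -80 -4 75 0" --pt "0 0 0 -100 -5 95 0" --pt "0 0 0 -120 -6 120 0" --pt "0 0 0 -120 -6 150 0" --pt "0 0 0 -120 -6 150 0" --pt "0 0 0 -120 -6 150 0"

```text
t: 29.57
eef_pos: [0.5678, 0.0264, 0.1993]
tcp_rot: [[-0.738, -0.058, 0.672], [-0.047, 0.998, 0.034], [-0.673, -0.007, -0.74]]
force: [-0.2, -0.6, -0.8]
width: 0.0855
gripper_force: 0.0
```

```bash
python3 st.py
python3 - <<'E'
from h import *
ims=[]
for c in("scene","top"):
  im=env.snapshot(c);r,k=map(int,proj(c,[.73,.035,.05]));h=42;ims.append(cv2.convertScaleAbs(cv2.resize(im[r-h:r+h,k-h:k+h],(395,395),interpolation=cv2.INTER_CUBIC),alpha=1.6))
cv2.imwrite("pics/g8.png",np.hstack(ims))
for c in("scene","top"):
  for r in env.spot_point("tray_tab",c)[:1]: print(c,r["confidence"],(1000*at_z(c,r["pixel"],.044)).round())
E
```

```text
[567.8  26.4 199.3] [[-0.738, -0.058, 0.672], [-0.047, 0.998, 0.034], [-0.673, -0.007, -0.74]] 29.5667 [ 0.11  0.22 -0.36  2.37  2.33  0.25 -0.85] [-0.2 -0.6 -0.8]
top 0.46 [691.  27.  44.]
```

View pics/g8.png

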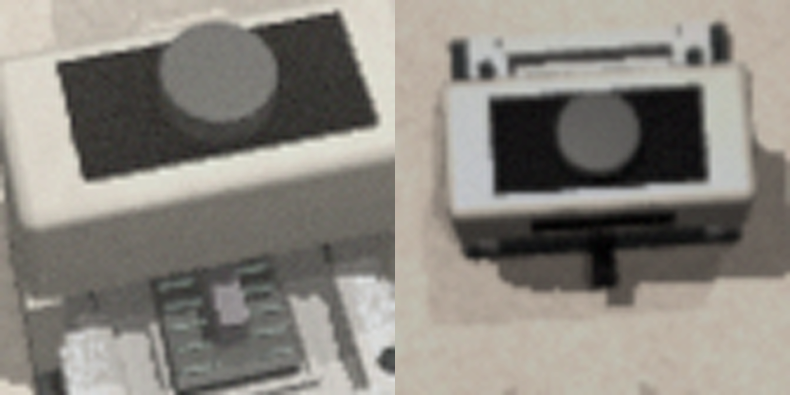

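The tray is home: the cassette shows in its pocket against the back (scene crop (230,320)) and the tab pokes out at the mouth (top crop (602,265)). The gripper is clear, so I hand in.

```bash
python3 -c "
from workcell import env
print(env.close_job())"
```

```text
the job is handed in; nothing more can be done
None
```

The cassette is seated in the tray's pocket, the tray was slid in under the bridge until it met the back stop and then released, and the job was handed in at about 30 s of the 64 s allowed, with no verdict returned.

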